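# Throttle the wide dust port one notch

### The job

On the knife-maker's bench, throttle the dust box with the wide port: slide its shutter plate, the one with the bigger black knob, over the port by one notch, from fully open until it clicks into the middle notch with the port half covered, then let go. Leave the shutter of the narrow-port box as it is.

Things in the scene. Friction and masses are not known exactly. Their poses are not given: they have to be found in the camera images.
- wide_shutter (a joint): Travel of the wide box's shutter plate, in m: 0 = port open (start), 0.045 = middle notch, port half covered, 0.090 = shut. A spring detent draws the plate into the nearest of these three stops: about 5 N pushes it out of a notch; let go anywhere from 0.027 to 0.063 it comes to rest in the middle one.
- wide_knob (a point): Centre (half-way up) of the upright black knob on the wide box's bright shutter plate: cylinder 20 mm across, 44 mm high, so the plate's top is 22 mm below. y axis: level, the way the plate slides to cover the port. Guide rails either side rise 10 mm above it, inner edges 48 mm from the knob's axis. Three dark screws on one rail lie abreast of the knob at the three stops.
- wide_port (a point): Centre of the wide round port, 80 mm across, in the top of the larger grey box (130 mm wide, 206 mm along the slide, 70 mm high, fixed to the bench, spigot on one side). Point at the box's top face; does not move. The plate slides level and straight from knob to port; the knob's axis is 124 mm away when open, 79 mm in the middle notch, 34 mm when shut. y axis as for the knob.
- narrow_knob (a point): Centre (half-way up) of the similar, smaller black knob (16 mm across, 36 mm high) on the shutter of the smaller box (80 by 120 mm, 55 mm high, port 38 mm), fixed to the bench: a bystander, to be left alone.

How it is judged:
By the outcome, as a careful person would: the job done as asked, in the order asked, and still so for the second after the job is handed in, with the robot touching nothing.
It also fails if it takes over 32 s, if anything falls off the work surface, if the arm or the gripper's body presses on something with over 40 N, if the wrist force passes 120 N, or if a joint passes its speed limit or range.

### The arm

A 7-joint arm with a two-finger parallel gripper is mounted at the origin on the work surface. World frame = base frame: x ahead of the robot, y to its left, z up, the work surface at z = 0. Lengths are in m, angles in rad, forces in N, time in s.
With the tool pointing down it reaches from about 0.35 to 0.9 m from the base axis. Payload 8.1 kg.
Tool frame: the origin (TCP) lies at the very end of the fingers, on their centre line; the grasp point (between the pads) lies hold_point_z behind it (hold_point_z is the distance from the TCP to the grasp point, in m); z points along the fingers, y is the direction in which the jaws open and shut (so a half turn about z gives the same grasp; the last joint's range is limited). The gripper opens to 85 mm and grips with 20 to 120 N. Pads are 22 mm wide; open, the fingers measure 114 mm over their backs; the gripper's body (76 mm by 85 mm) begins 54 mm behind the grasp point. The pads swing forward as they close: fully open they stand 13 mm farther back than shut.
Start: joints at [-1.367, 0.434, 0.025, 1.573, -0.012, 1.134, -0.075], TCP at [0.189, 0.596, 0.209] pointing down, gripper open.
Joint ranges: [-2.62, 2.62], [-0.44, 2.09], [-1.27, 1.32], [0.08, 2.57], [-1.32, 4.46], [0.12, 2], [-2.74, 2.74]. Speed limits (rad/s): [2.22, 2.22, 3.01, 3.01, 3.14, 3.14, 3.14].

### API

Orientations are given as a rotation vector (axis times angle).
In Python, from cell import * gives the robot as it stands. The module is installed in compiled form; this text tells all that it offers.
- The arm moves only by the tool jog_arm, never from a script. Its argument "increments" is a list that holds one entry, the list of rows, each a list of 5 numbers: the closure in counts, from 0 (fully open) to 255 (shut), then the shift along the tool's x, y, z in m, then the turn about the tool's z in rad. A call has 1 to 12 rows; each row is the pose to reach, as a shift and turn from the pose commanded when the call began, along the tool's axes at that moment; what a row does not reach only later rows make up. A row lasts 1/12 s, in which the tool goes at most 41.7 mm and 7.16 degrees, less where a joint would pass 70% of its speed; a pose out of reach is approached as far as the arm can. A call with a gripper value outside its range is refused whole. The fingers move at their own pace and stop on an object; "grip_force" is the grip in N (left out, the last holds). Time passes only in rows, so rows that repeat a pose let the fingers close. It gives the time, the measured TCP pose, the force and the opening at its end, in the units of the state.
- observe(): the state, without advancing time (a new reading comes with each control period).
- get_image(name): name is "side" or "top"; returns the picture (420x560x3 uint8, red, green, blue); there is no depth.
- camera_model(name): a dict with "fx", "fy", "cx", "cy" (pixels), "R" (3x3) and "t" (3): a world point X has camera coordinates R X + t. Camera axes: x right, y down, z forward; pixel columns grow to the right and rows downward; lengths in m; the calibration is good to about 2 mm. A picture is of the moment at which its call begins. camera_model takes no time and is no camera call.
- sign_off(): hands the job in, once; it reports no verdict.
The state is a dict: "t": time; "q": joint angles; "joint_vel": joint speeds; "tau": joint torques, N m; "eef_pos": TCP position; "tcp_rot": TCP orientation; "wrist_force": force on the tool from outside, world axes, zero at the start; "torque": the same for the moment, N m; "finger_gap": finger opening in m.
Only numpy, scipy, OpenCV 4.12 (cv2) and the standard library are available. Lean on these libraries where they do the work, as an engineer would, in place of code of your own. Each camera call takes 0.05 s, during which the arm holds its last target. There are 200 camera calls.

## Working session

There is one attempt and no reset: what is moved stays moved. The work goes in short steps, Python scripts to look and compute and a tool call to move; the robot and the scene stay as the last step left them, time stands still between calls to the robot, and variables do not carry over. Pictures are saved under pics/ and viewed, about 8 in all and at most 12, crops included, and the job is handed in when it is done.

Besides the shell and the picture viewer there is one more tool, called after ">>>" as name(argument=value, ...), one argument or row to a line, values as JSON. jog_arm: Moves the arm, as the interface text tells. Its arguments: {"type":"object","properties":{"increments":{"type":"array","items":{"type":"array","items":{"type":"array","items":{"type":"number"}}}},"grip_force":{"type":"number"}},"required":["increments"]}

```bash
mkdir -p pics
python3 - <<'E'
from cell import *
import cv2,numpy as np
np.set_printoptions(precision=4,suppress=True)
for n in("side","top"):
    cv2.imwrite(f"pics/{n}0.png",get_image(n)[:,:,::-1]); print(n,camera_model(n))
print(observe())
E
```

```text
side {'fx': 458.0990226671394, 'fy': 458.0990226671394, 'cx': 279.6510572207885, 'cy': 207.31073027558946, 'R': array([[ 0.8493, -0.5278,  0.0109],
       [-0.3059, -0.509 , -0.8046],
       [ 0.4302,  0.68  , -0.5937]]), 't': array([-0.4653,  0.26  ,  0.7305])}
top {'fx': 438.8833663818093, 'fy': 438.8833663818093, 'cx': 271.7915981907705, 'cy': 209.13004528269636, 'R': array([[-0.018 , -0.9993, -0.0335],
       [-0.9853,  0.0234, -0.1695],
       [ 0.1701,  0.0299, -0.985 ]]), 't': array([0.0025, 0.5637, 0.8788])}
{'t': 0.1, 'q': array([-1.3666,  0.4352,  0.0249,  1.574 , -0.0116,  1.134 , -0.0751]), 'joint_vel': array([ 0.0001, -0.0014,  0.0008, -0.0021,  0.0006,  0.0012, -0.0001]), 'tau': array([  0.0033, -67.1759,   1.0282, -31.6907,   0.0158,   0.0072,
         0.0001]), 'eef_pos': array([0.1886, 0.5954, 0.2087]), 'tcp_rot': array([-0.48  , -3.1046,  0.0022]), 'wrist_force': array([-0.2551, -1.1604, -0.0835]), 'torque': array([0.0078, 0.006 , 0.0089]), 'finger_gap': 0.08575538039774959}
```

View pics/top0.png

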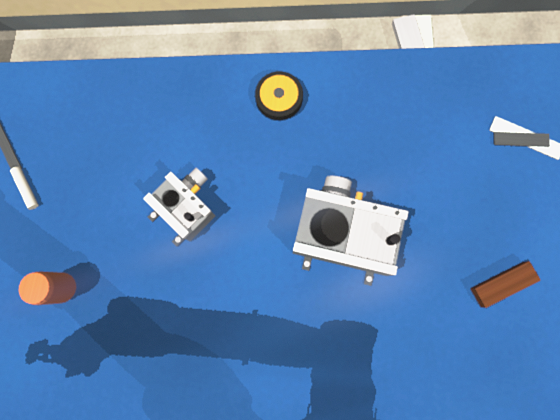

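View pics/side0.png

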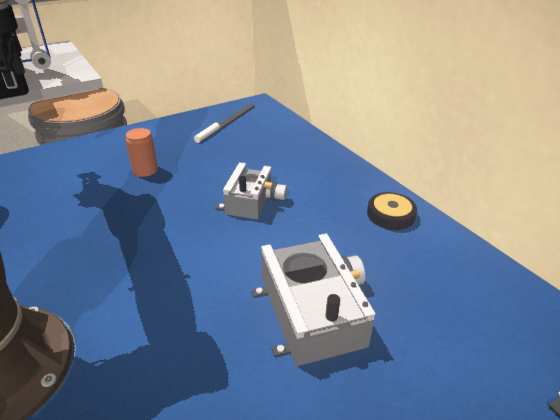

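The wide box is at right-centre in the top view, with its port near (329,227) and its knob near (393,239). In the side view they are near (306,267) and (333,307). Next I triangulate them.

```bash
cat > h.py <<'E'
from cell import *
import cv2,numpy as np
from scipy.spatial.transform import Rotation as Ro
np.set_printoptions(precision=4,suppress=True)
def ray(n,p):
    m=camera_model(n);R=m["R"];C=-R.T@m["t"]
    d=R.T@np.array([(p[0]-m["cx"])/m["fx"],(p[1]-m["cy"])/m["fy"],1]);return C,d/np.linalg.norm(d)
def plane(n,p,z):
    C,d=ray(n,p);return C+d*(z-C[2])/d[2]
def tri(a,b):
    (C,d),(D,e)=ray("side",a),ray("top",b)
    s=np.linalg.lstsq(np.c_[d,-e],D-C,rcond=None)[0]
    P,Q=C+s[0]*d,D+s[1]*e;return (P+Q)/2,np.linalg.norm(P-Q)
def blobs(im,box,thr=60):
    x0,y0,x1,y1=box;g=im[y0:y1,x0:x1].max(2)
    n,l,s,c=cv2.connectedComponentsWithStats((g<thr).astype(np.uint8))
    return [(s[i,4],s[i,:4]+[x0,y0,0,0],c[i]+[x0,y0]) for i in range(1,n) if s[i,4]>6]
E
python3 - <<'E'
from h import *
t=cv2.imread("pics/top0.png");s=cv2.imread("pics/side0.png")
print("top");[print(b) for b in blobs(t,(290,180,412,280))]
print("side");[print(b) for b in blobs(s,(255,230,375,350))]
a=cv2.resize(t[170:290,280:420],None,fx=5,fy=5,interpolation=2);cv2.imwrite("pics/c_top.png",a[:,:])
E
```

```text
top
(np.int32(416), array([311, 221,  37,  25]), array([327.0409, 234.9351]))
(np.int32(48), array([387, 235,  13,   9]), array([391.3125, 238.8958]))
side
(np.int32(15), array([286, 272,   9,   8]), array([290.    , 275.1333]))
(np.int32(16), array([333, 313,   5,   7]), array([335.1875, 316.375 ]))
```

View pics/c_top.png

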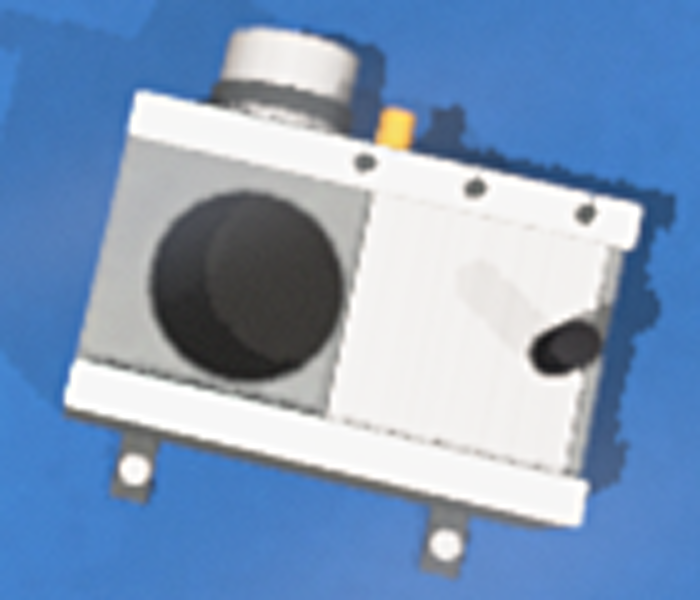

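The crop shows the port centre at (329.4,227) in full-image pixels, the knob middle at about (393.2,239.2), and the three screws at (353.2,202.4), (375,207.4) and (397,212.6).

Run:
```python
from h import *
s=cv2.imread("pics/side0.png")
k,e=tri((333,307),(393.2,239.2));print("knob tri",k,e)
P=plane("top",(329.4,227),.07);print("port",P, tri((306,267),(329.4,227)))
for z in(.09,.095,.1): print(z,plane("top",(393.2,239.2),z))
S=[plane("top",p,.083) for p in((353.2,202.4),(375,207.4),(397,212.6))]
d=(S[0]-S[2])[:2];print("slide",d,np.linalg.norm(d),np.arctan2(d[1],d[0]))
v=(P-k)[:2];print("k->p",v,np.linalg.norm(v),np.arctan2(v[1],v[0]))
print(Ro.from_rotvec(observe()["tcp_rot"]).as_matrix())
cv2.imwrite("pics/c_side.png",cv2.resize(s[225:365,250:390],None,fx=4,fy=4,interpolation=2))
```

```text
knob tri [ 0.4901 -0.2471  0.0997] 0.001342093565591664
port [ 0.5201 -0.1267  0.07  ] (array([ 0.5216, -0.1275,  0.0713]), np.float64(0.0036119248710756954))
0.09 [ 0.4905 -0.2491  0.09  ]
0.095 [ 0.49   -0.2479  0.095 ]
0.1 [ 0.4895 -0.2467  0.1   ]
slide [0.023  0.0865] 0.08944588179572567 1.3112503864298963
k->p [0.03   0.1204] 0.1240596927225785 1.3268191018302469
[[-0.9533  0.302  -0.0003]
 [ 0.302   0.9533 -0.0014]
 [-0.0001 -0.0014 -1.    ]]
```

View pics/c_side.png

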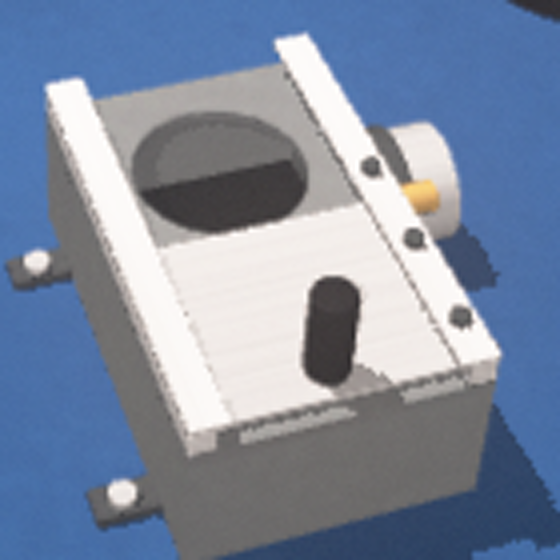

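The knob is at about (0.490, -0.2475, 0.098). The slide direction is about 1.32 rad, so the jaws will close along the slide. I'll swing over at the present height, via (0.45, 0.2).

>>> jog_arm(
  increments=[
    [[0,-0.015,-0.012,0,0],[0,-0.045,-0.036,0,0],[0,-0.077,-0.062,0,0],[0,-0.109,-0.088,0,0],[0,-0.141,-0.114,0,0],[0,-0.173,-0.14,0,0],[0,-0.205,-0.166,0,0],[0,-0.237,-0.192,0,0],[0,-0.269,-0.218,0,0],[0,-0.301,-0.244,0,-0.02],[0,-0.333,-0.27,0,-0.04],[0,-0.365,-0.295,0,-0.056]],
  ],
  grip_force=40,
)

```text
t: 1.1
eef_pos: [0.4481, 0.2022, 0.2094]
tcp_rot: [-0.391, -3.117, -0.0]
wrist_force: [0.3, 0.7, -0.3]
finger_gap: 0.0855
```

Run:
```python
from h import *
import cell;print([n for n in dir(cell) if n[0]!='_'], getattr(cell,'hold_point_z',None))
o=observe();R=Ro.from_rotvec(o["tcp_rot"]).as_matrix();print(o["t"],o["eef_pos"],o["q"],o["finger_gap"],R[:,1])
print("delta tool",R.T@(np.array([.49,-.2475,.209])-o["eef_pos"]))
```

```text
['Unreachable', 'camera_model', 'get_image', 'hold_point_z', 'observe', 'sign_off'] 0.0187
1.1 [0.4481 0.2022 0.2094] [-0.7111  0.215   0.2152  1.9029 -0.0533  1.0293  0.8477] 0.08548919245554433 [ 0.2473  0.9689 -0.    ]
delta tool [-0.1518 -0.4254  0.0004]
```

>>> jog_arm(
  increments=[
    [[0,-0.006,-0.017,0,0],[0,-0.018,-0.051,0,0],[0,-0.03,-0.085,0,0],[0,-0.043,-0.12,0,0],[0,-0.055,-0.155,0,0],[0,-0.068,-0.19,0,0],[0,-0.08,-0.225,0,0],[0,-0.093,-0.26,0,0],[0,-0.106,-0.296,0,0],[0,-0.118,-0.332,0,0],[0,-0.131,-0.367,0,0],[0,-0.143,-0.4,0,0]],
  ],
)

```text
t: 2.1
eef_pos: [0.4864, -0.2208, 0.2093]
tcp_rot: [-0.394, -3.117, 0.0]
wrist_force: [0.6, 0.9, 0.2]
finger_gap: 0.0852
```

>>> jog_arm(
  increments=[
    [[0,-0.006,-0.016,0,0],[0,-0.009,-0.0254,0,0],[0,-0.009,-0.0254,0.01,0],[0,-0.009,-0.0254,0.03,0],[0,-0.009,-0.0254,0.04,0],[0,-0.009,-0.0254,0.04,0]],
  ],
)

```text
t: 2.6
eef_pos: [0.4878, -0.2427, 0.1666]
tcp_rot: [-0.389, -3.112, -0.003]
wrist_force: [0.1, 0.7, 0.2]
finger_gap: 0.0852
```

Run:
```python
from h import *
o=observe();R=Ro.from_rotvec(o["tcp_rot"]).as_matrix();print(o["t"],o["eef_pos"],o["q"],R[:,1])
print("delta tool",R.T@(np.array([.49,-.2475,.085])-o["eef_pos"]))
a=get_image("side")[200:370,220:420,::-1];b=get_image("top")[150:320,280:480,::-1]
cv2.imwrite("pics/h1.png",cv2.resize(np.hstack([a,b]),None,fx=2,fy=2,interpolation=2))
```

```text
2.6 [ 0.4878 -0.2427  0.1666] [ 0.0133  0.3659  0.4684  1.8496 -0.1964  0.977   1.8886] [0.2461 0.9692 0.0013]
delta tool [-0.0037 -0.0042  0.0816]
```

View pics/h1.png

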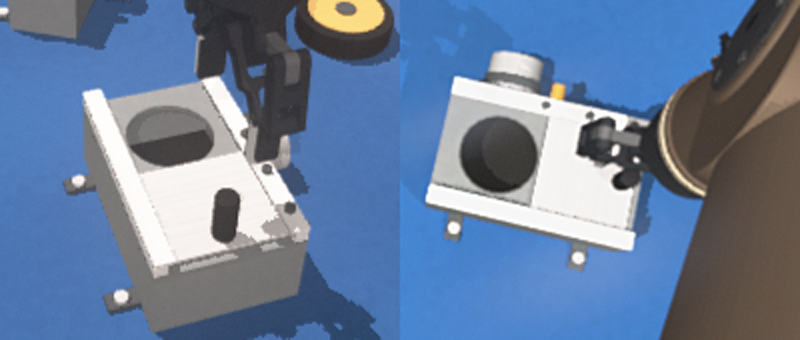

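The hover view shows the fingers straddling the knob, roughly along the slide. The side crop has the knob at (226,215), and the top crop has it at (626,178), partly hidden by the wrist. I'll descend part way and check again.

>>> jog_arm(
  increments=[
    [[0,0,0,0.015,0],[0,0,0,0.03,0],[0,0,0,0.045,0],[0,0,0,0.055,0],[0,0,0,0.055,0],[0,0,0,0.055,0]],
  ],
)

```text
t: 3.2
eef_pos: [0.4894, -0.2452, 0.1148]
tcp_rot: [-0.392, -3.117, -0.0]
wrist_force: [0.5, 0.6, 0.7]
finger_gap: 0.0857
```

Run:
```python
from h import *
o=observe();R=Ro.from_rotvec(o["tcp_rot"]).as_matrix();print(o["t"],o["eef_pos"],R[:,1],R[:,2],o["wrist_force"])
print("delta tool",R.T@(np.array([.49,-.2475,.085])-o["eef_pos"]))
m=camera_model("side");c=m["R"]@o["eef_pos"]+m["t"];p=np.array([m["fx"]*c[0]/c[2]+m["cx"],m["fy"]*c[1]/c[2]+m["cy"]]);print("tcp px crop",(p-[250,200])*4)
a=get_image("side")[200:350,250:400,::-1]
cv2.imwrite("pics/h2.png",cv2.resize(a,None,fx=4,fy=4,interpolation=2))
```

```text
3.2 [ 0.4894 -0.2452  0.1148] [0.2479 0.9688 0.0001] [-0.0001  0.0001 -1.    ] [0.5073 0.6305 0.6681]
delta tool [-0.0011 -0.0021  0.0298]
tcp px crop [328.9461 399.4882]
```

View pics/h2.png

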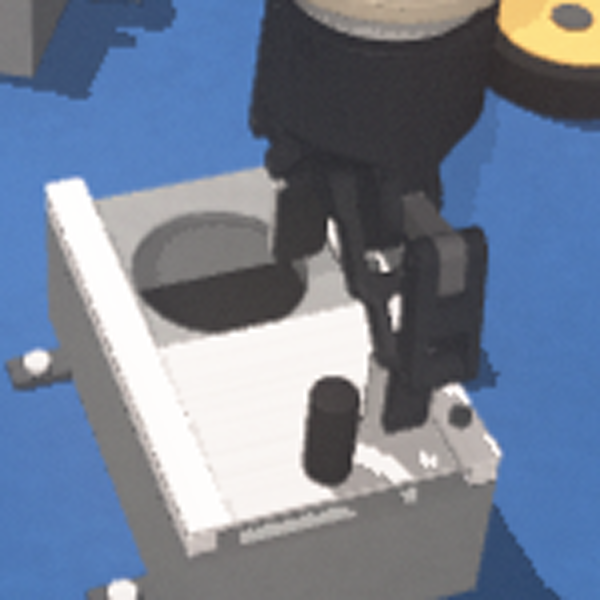

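The side crop shows the finger tips at (300,255) and (405,425), straddling the knob top at (335,385). Their midpoint sits a few mm toward the spigot rail, which is within the pad width. I'll bias slightly in +x, descend to z of about 0.086 and close.

>>> jog_arm(
  increments=[
    [[0,0.002,-0.002,0.01,0],[0,0.002,-0.002,0.02,0],[0,0.002,-0.002,0.027,0],[0,0.002,-0.002,0.027,0],[0,0.002,-0.002,0.027,0]],
  ],
)

```text
t: 3.67
eef_pos: [0.4863, -0.2468, 0.0868]
tcp_rot: [-0.393, -3.115, -0.0]
wrist_force: [0.2, -0.1, 0.1]
finger_gap: 0.0854
```

>>> jog_arm(
  increments=[
    [[60,0,0,0,0],[100,0,0,0,0],[140,0,0,0,0],[170,0,0,0,0],[190,0,0,0,0],[210,0,0,0,0],[230,0,0,0,0],[255,0,0,0,0],[255,0,0,0,0],[255,0,0,0,0],[255,0,0,0,0],[255,0,0,0,0]],
  ],
  grip_force=30,
)

```text
t: 4.67
eef_pos: [0.4874, -0.2455, 0.0878]
tcp_rot: [0.391, 3.117, 0.003]
wrist_force: [-1.5, 4.3, 4.8]
finger_gap: 0.0185
```

Run:
```python
from h import *
o=observe();R=Ro.from_rotvec(o["tcp_rot"]).as_matrix();print(o["t"],o["eef_pos"],R[:,1],o["wrist_force"],o["torque"],o["finger_gap"])
a=get_image("side")[200:350,250:400,::-1]
cv2.imwrite("pics/h3.png",cv2.resize(a,None,fx=4,fy=4,interpolation=2))
```

```text
4.6667 [ 0.4874 -0.2455  0.0878] [0.2471 0.969  0.0019] [-1.4684  4.3128  4.8471] [1.0774 0.0145 0.0025] 0.018489228412024387
```

View pics/h3.png

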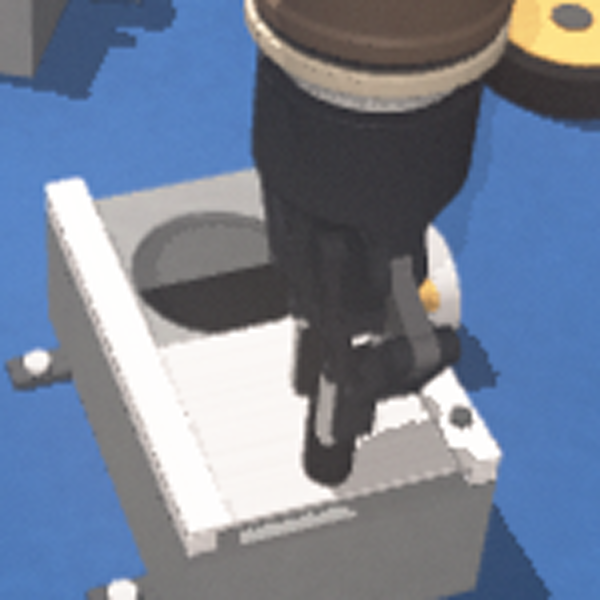

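The knob is gripped near its axis, with the pads slightly offset toward the spigot side, which is fine. Forces are small and the plate still looks fully open. I'll slide along tool +y by 46 mm.

>>> jog_arm(
  increments=[
    [[255,0,0.003,0,0],[255,0,0.007,0,0],[255,0,0.011,0,0],[255,0,0.015,0,0],[255,0,0.019,0,0],[255,0,0.023,0,0],[255,0,0.027,0,0],[255,0,0.031,0,0],[255,0,0.035,0,0],[255,0,0.039,0,0],[255,0,0.043,0,0],[255,0,0.046,0,0]],
  ],
)

```text
t: 5.72
eef_pos: [0.4989, -0.2017, 0.0878]
tcp_rot: [0.392, 3.116, 0.0]
wrist_force: [-1.7, -4.3, 6.2]
finger_gap: 0.0184
```

>>> jog_arm(
  increments=[
    [[255,0,0,0,0],[255,0,0,0,0],[255,0,0,0,0],[255,0,0,0,0]],
  ],
)

```text
t: 6.05
eef_pos: [0.4989, -0.2016, 0.0878]
tcp_rot: [0.392, 3.116, 0.001]
wrist_force: [-1.6, 0.0, 4.9]
finger_gap: 0.0181
```

Run:
```python
from h import *
o=observe();R=Ro.from_rotvec(o["tcp_rot"]).as_matrix();print(o["t"],o["eef_pos"],R[:,1],o["wrist_force"],o["torque"],o["finger_gap"])
print("moved",R.T@(o["eef_pos"]-[.4874,-.2455,.0878]))
a=get_image("side")[200:350,250:400,::-1]
cv2.imwrite("pics/h4.png",cv2.resize(a,None,fx=4,fy=4,interpolation=2))
```

```text
6.05 [ 0.4989 -0.2016  0.0878] [0.2476 0.9689 0.0007] [-1.61    0.0113  4.9205] [0.0842 0.1257 0.0078] 0.018086881951012546
moved [-0.0002  0.0453  0.    ]
```

View pics/h4.png

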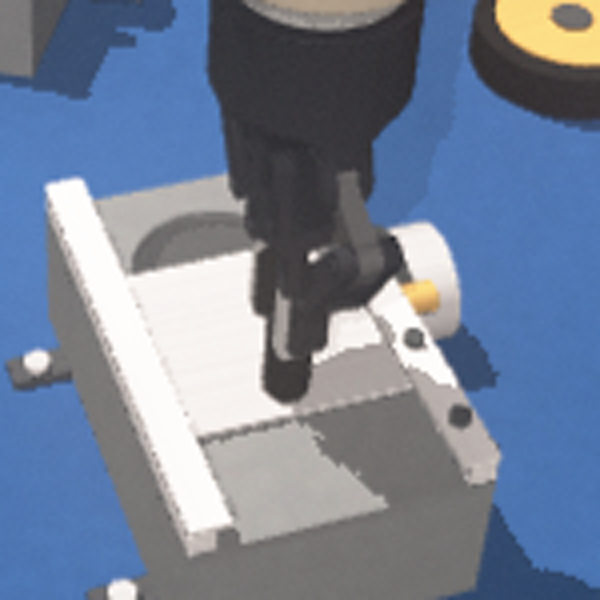

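The plate now covers half the port, its rear edge has advanced, and the tool moved 45.3 mm. Next I open the fingers, raising slightly as they open, then retreat upward.

>>> jog_arm(
  increments=[
    [[200,0,0,0,0],[150,0,0,0,0],[100,0,0,0,0],[50,0,0,0,0],[0,0,0,0,0],[0,0,0,0,0],[0,0,0,0,0],[0,0,0,0,0],[0,0,0,0,0],[0,0,0,0,0]],
  ],
)

```text
t: 6.93
eef_pos: [0.4982, -0.2024, 0.0874]
tcp_rot: [-0.393, -3.117, -0.0]
wrist_force: [0.6, -0.1, -0.9]
finger_gap: 0.0857
```

>>> jog_arm(
  increments=[
    [[0,0,0,-0.01,0],[0,0,0,-0.03,0],[0,0,0,-0.055,0],[0,0,0,-0.08,0],[0,0,0,-0.105,0],[0,0,0,-0.13,0],[0,-0.03,0,-0.14,0],[0,-0.06,0,-0.14,0],[0,-0.09,0,-0.14,0],[0,-0.11,0,-0.14,0],[0,-0.12,0,-0.14,0],[0,-0.12,0,-0.14,0]],
  ],
)

```text
t: 7.93
eef_pos: [0.6162, -0.2323, 0.2274]
tcp_rot: [0.392, 3.117, -0.001]
wrist_force: [-1.4, -0.4, -0.6]
finger_gap: 0.0854
```

Run:
```python
from h import *
o=observe();print(o["t"],o["eef_pos"],o["wrist_force"],o["finger_gap"])
s=get_image("side")[:,:,::-1];t=get_image("top")[:,:,::-1]
a=s[200:350,250:400];b=t[140:290,140:440]
cv2.imwrite("pics/h5.png",cv2.resize(np.hstack([a,b]),None,fx=1.77,fy=1.77,interpolation=2))
```

```text
7.9333 [ 0.6162 -0.2323  0.2274] [-1.3846 -0.3767 -0.5834] 0.0854353499938293
```

View pics/h5.png

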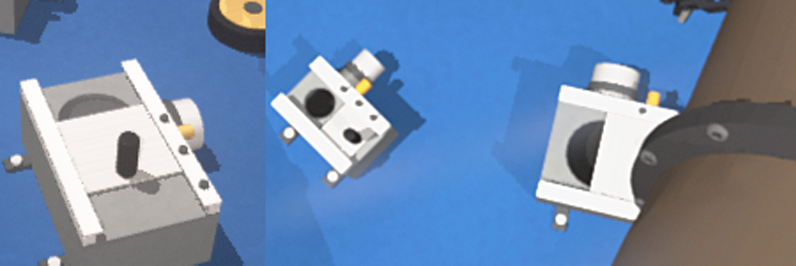

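After release, the side view shows the knob at about (322,287) in full-image pixels, abreast of the middle screw. The plate edge halves the port, and the narrow box is unchanged. One numeric check, then I hand in.

Run:
```python
from h import *
d=(plane("side",(321.8,287.6),.098)-plane("side",(333,307.5),.098))[:2];print("travel",np.linalg.norm(d),d)
if .035<np.linalg.norm(d)<.055: print(sign_off())
```

```text
travel 0.044551006961383775 [0.01   0.0434]
the job is handed in; nothing more can be done
None
```

The wide box's shutter is in the middle notch with its port half covered, and the job is handed in. I gripped the larger black knob, slid the plate along its rails, opened the fingers and backed the arm clear, finishing at about 8 s of the 32 s allowed.

- **Travel:** the tool moved 45.3 mm while holding the knob. The side camera, after release, gave 44.6 mm of knob travel against the nominal 45 mm.
- **Position:** the last side view shows the knob abreast of the middle screw.
- **Forces:** the readings at the end of each move stayed below about 8 N, and were near zero once the arm was clear.
- **Narrow box:** its shutter looks unchanged in the last top view, and the arm never went down near it.
- **Small disagreements:** the gripper showed a gap of about 18.3 mm on the 20 mm knob. In the picture the pads sat about 4 mm off the knob's axis. Neither affected the slide.
- **Not checked:** in the last top view the arm hid the wide knob, so the final position rests on the side view alone.

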